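# Flip the tested hard disk's status flag from red to green

## Robot

A 6-joint arm with a two-finger parallel gripper is mounted at the origin on the work surface; the furniture and walls round the work are solid. World frame = base frame: x ahead of the robot, y to its left, z up, the work surface at z = 0. Lengths are in mm, angles in rad, forces in N, time in s.
With the tool pointing down it reaches from about 350 to 775 mm from the base axis. Payload 5.5 kg.
Tool frame: the origin (TCP) lies between the finger pads; the fingertips stand 22 mm ahead of it and the grasp point (between the pads) lies 3 mm ahead of it (r.finger_overhang is the distance from the TCP to the fingertips, in mm); z points along the fingers, y is the line along which they close (so a half turn about z gives the same grasp; the last joint's range is limited). The gripper opens to 85 mm and grips with 20 to 120 N. Pads are 22 mm wide; open, the fingers measure 114 mm over their backs; the gripper's body (76 mm by 85 mm) begins 54 mm behind the grasp point. The pads swing forward as they close: fully open they stand 13 mm farther back than shut.
Start: joints at [0.999, 0.313, 0.046, 1.304, 0, 1.431], TCP at [240.669, 522.253, 253.323] pointing down, gripper open.
Joint ranges: [-2.76, 2.76], [-0.86, 1.69], [-1.03, 1.26], [-2.2, 2.34], [-1.47, 1.5], [-3.14, 3.14]. Speed limits (rad/s): [2.57, 2.57, 3.14, 3.14, 3.14, 3.14].

## Interface

Orientations are given as a rotation vector (axis times angle).
In Python, from workcell import r gives the robot as it stands.
- The arm moves only by the shell command python3 jog.py 'ROWS' [OPENING]. ROWS is a JSON list of rows, 1 to 10 of them, each of 4 numbers: dx, dy, dz in mm, then a turn about the tool's z in rad; each row is the pose to reach, as a shift and turn from the pose commanded when the command began, along the tool's axes at that moment; what a row does not reach only later rows make up. A row lasts 1/8 s, in which the tool goes at most 62.5 mm and 0.188 rad, less where a joint would pass 70% of its speed; a pose out of reach is approached as far as the arm can. OPENING is the opening from 0.0 (shut) to 1.0 (fully open), set as the command begins (- or left out keeps the last). The fingers move at their own pace and stop on an object; the grip force is fixed at half the most. Time passes only in rows, so rows that do not move let the fingers close. It prints the time, the measured TCP pose, the force, the opening and the grip force at its end.
- r.read_state(): the state, without advancing time (a new reading comes with each control period).
- r.get_image(name): name is "scene" or "side" or "wrist"; returns a dict with "color" (400x640x3 uint8, red, green, blue), "fovy" (degrees; the focal length in pixels is half the picture's height over the tangent of half this angle, whatever the lens; pixels are square), "cx", "cy" (the principal point, pixels), "world_from_camera" (4x4, takes a point from camera to world coordinates). Camera axes: x right, y down, z forward; pixel columns grow to the right and rows downward; lengths in mm; the calibration is good to about 2 mm. A picture is of the moment at which its call begins. There is no depth.
- r.hand_in(): hands the job in; it is judged then, once.
The state is a dict: "clock": time; "qpos": joint angles; "joint_vel": joint speeds; "effort": joint torques, N m; "eef_pos": TCP position; "tcp_rot": TCP orientation; "force": force on the tool from outside, world axes, zero at the start; "torque": the same for the moment, N m; "grip_width": opening from 0.0 (shut) to 1.0 (fully open); "finger_force": force on a finger pad.
Only numpy, scipy, OpenCV 4.12 (cv2) and the standard library are available. Lean on these libraries where they do the work, as an engineer would, in place of code of your own. Each camera call takes 0.05 s, during which the arm holds its last target. There are 200 camera calls.

## Task

The hard disk has passed its test but the flag on the stand beside it still shows red. With the fingertips push that flag up and over its pivot and press it fully down on the far side, so that it lies level with its green face up. Only push it, never pinch it between the fingers, and leave the circuit card's flag and everything else on the bench where it is.

Things in the scene. Friction and masses are not known exactly. Their poses are not given: they have to be found in the camera images.
- disk_stand: Fixed flag stand of the hard disk, which lies about 140 mm to its left (+y). Dark base plate 66 x 70 x 8 mm, two aluminium cheeks 54 mm apart outside, 88 mm high. Origin: centre of the base underside, on the bench. Its x axis points from the side where the flag starts (towards the robot) to the far side; y, to the left, runs along the pivot. Yaw within 0.22 rad.
- disk_hinge (a point): Point on the pivot axis of the hard disk's flag, midway between the cheeks, 75 mm above the bench; axes as the stand's.
- disk_flag (a joint): Flag of the hard disk: leaf 34 mm wide, 8 mm thick, reaching 58 mm out from the pivot, which is 75 mm above the bench; it overhangs the base by 25 mm. 0 = level on the robot's side, red up; 1.57 = upright; 3.14 (stop) = level on the far side, green up. Starts at 0 to 0.6. Stiff hinge: stays wherever left, never falls; about 1.5 N at 42 mm out moves it.
- disk_flag_end (a point): Middle of the free edge of the hard disk's flag, 58 mm from the pivot.
- hard_disk: Loose hard disk, black and silver box with a label, 102 x 147 x 27 mm, lying flat. Origin: centre of its underside. Must stay where it is.
- card_stand: Fixed flag stand of the circuit card, which lies about 140 mm to its left (+y). Dark base plate 66 x 70 x 8 mm, two aluminium cheeks 54 mm apart outside, 88 mm high. Origin: centre of the base underside, on the bench. Its x axis points from the side where the flag starts (towards the robot) to the far side; y, to the left, runs along the pivot. Yaw within 0.22 rad.
- card_flag (a joint): Flag of the circuit card: leaf 34 mm wide, 8 mm thick, reaching 58 mm out from the pivot, which is 75 mm above the bench; it overhangs the base by 25 mm. 0 = level on the robot's side, red up; 1.57 = upright; 3.14 (stop) = level on the far side, green up. Starts at 0 to 0.6. Stiff hinge: stays wherever left, never falls; about 1.5 N at 42 mm out moves it. Leave it.
- card_flag_end (a point): Middle of the free edge of the circuit card's flag.
- circuit_card: Loose red circuit card with a metal bracket, 114 x 132 x 18 mm, lying flat. Origin: centre of its underside. Must stay where it is.
- side_cover: Fixed obstacle between the two stands: a thin black panel standing upright on edge, leaning on a carton on its robot side; 444 mm wide along y, 430 mm high. Origin: middle of its lower edge, on the bench. Swing the arm round it on the robot's side or pass above it.
- solder_reel: Loose reel of solder with blue flanges, 52 mm across, 38 mm high, standing. Origin: centre of its underside. Bystander.
- usb_stick: Loose blue memory stick, 18 x 53 x 8 mm. Origin: centre of its underside. Bystander.

How it is judged:
By the outcome, as a careful person would: the job done as asked, in the order asked, and still so for the second after the job is handed in, with the robot touching nothing.
It also fails if it takes over 45 s, if anything falls off the work surface, if the arm or the gripper's body presses on something with over 40 N, if the wrist force passes 120 N, or if a joint passes its speed limit or range.

## Working session

There is one attempt and no reset: what is moved stays moved. The work goes in short steps, Python scripts to look and compute and a shell command to move; the robot and the scene stay as the last step left them, time stands still between calls to the robot, and variables do not carry over. Pictures are saved under pics/ and viewed, at most 10 in all, crops included, and the job is handed in when it is done.

```bash
mkdir -p pics; ls
python3 - <<'E'
from workcell import r
import cv2,numpy as np
np.set_printoptions(suppress=True,precision=3)
for n in("scene","side","wrist"):
    d=r.get_image(n); cv2.imwrite(f"pics/{n}0.png",d["color"][:,:,::-1]); print(n,d["fovy"],d["cx"],d["cy"]);print(np.array(d["world_from_camera"]))
print(r.read_state())
E
```

```text
jog.py
pics
workcell.py
scene 50.533794120659124 319.0377964289385 202.0296398683005
[[   0.956   -0.245    0.16   224.015]
 [  -0.292   -0.821    0.491 -597.294]
 [   0.011   -0.516   -0.856 1245.327]
 [   0.       0.       0.       1.   ]]
side 49.90881635401211 324.2729957345134 199.97928832383622
[[    0.986    -0.1       0.132   224.62 ]
 [   -0.165    -0.516     0.841 -1177.661]
 [   -0.016    -0.851    -0.525   850.078]
 [    0.        0.        0.        1.   ]]
wrist 65.19961167413092 325.1826043889339 202.9047341800329
[[  0.419   0.868   0.265 172.164]
 [  0.908  -0.4    -0.124 552.171]
 [ -0.002   0.292  -0.956 374.229]
 [  0.      0.      0.      1.   ]]
{'clock': 0.15, 'qpos': array([0.999, 0.314, 0.045, 1.304, 0.   , 1.431]), 'joint_vel': array([-0.   , -0.002,  0.002,  0.001,  0.   ,  0.001]), 'effort': array([  0.003, -48.107,  29.882,   0.014,  -0.   ,   0.   ]), 'eef_pos': array([240.42 , 521.932, 252.581]), 'tcp_rot': array([-0.673, -3.068,  0.002]), 'force': array([0.155, 0.142, 0.065]), 'torque': array([ 0.032, -0.019, -0.037]), 'finger_force': 0.0, 'grip_width': 1.0003463752784247}
```

View pics/scene0.png

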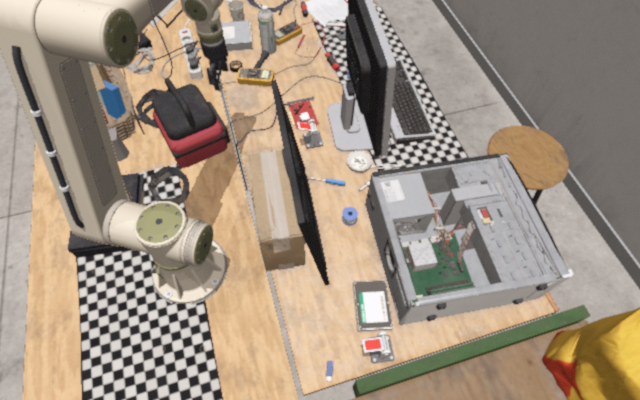

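View pics/side0.png

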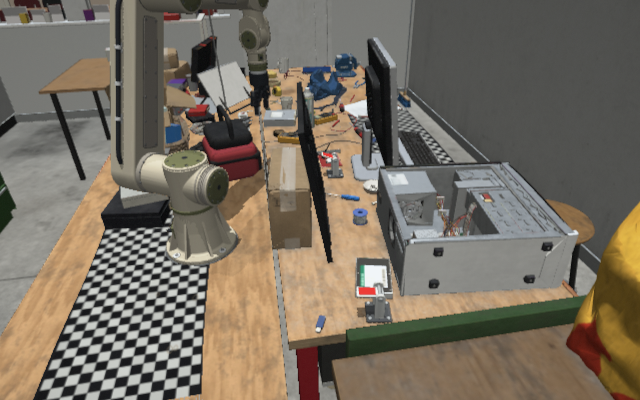

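The scene view shows the disk stand at about (377,347), its red flag at (373,346), the disk at (373,305) and the black cover running from (275,85) to (327,282). In the side view the stand is at (377,305). I'll enlarge crops of both.

```bash
cat > h.py <<'E'
import numpy as np,cv2
from workcell import r
np.set_printoptions(suppress=True,precision=2)
def cam(n):
    d=r.get_image(n); f=200/np.tan(np.radians(d["fovy"])/2)
    return d,f,np.array(d["world_from_camera"])
def ray(c,u,v):
    d,f,T=c; return T[:3,3],T[:3,:3]@np.array([(u-d["cx"])/f,(v-d["cy"])/f,1])
def atz(c,u,v,z):
    o,k=ray(c,u,v); return o+k*(z-o[2])/k[2]
def proj(c,P):
    d,f,T=c; q=(np.atleast_2d(P)-T[:3,3])@T[:3,:3]; return np.c_[q[:,0]/q[:,2]*f+d["cx"],q[:,1]/q[:,2]*f+d["cy"]]
E
python3 - <<'E'
from h import *
a=cam("scene");b=cam("side")
A=cv2.resize(a[0]["color"][310:380,340:410],None,fx=8,fy=8,interpolation=cv2.INTER_CUBIC)
B=cv2.resize(b[0]["color"][260:330,345:415],None,fx=8,fy=8,interpolation=cv2.INTER_CUBIC)
cv2.imwrite("pics/a1.png",A[:,:,::-1]);cv2.imwrite("pics/b1.png",B[:,:,::-1])
print(atz(a,377,347,75),atz(b,377,290,75),atz(b,378,308,8))
for p in((327,282,0),(275,85,430),(350,215,38),(330,370,8),(373,305,27),(391,330,0),(380,190,250)):print(p,atz(a,*p))
E
```

```text
[ 458.51 -403.95   75.  ] [ 479.76 -394.97   75.  ] [ 486.31 -393.23    8.  ]
(327, 282, 0) [ 395.59 -165.34    0.  ]
(275, 85, 430) [369.79 255.99 430.  ]
(350, 215, 38) [531.6   18.84  38.  ]
(330, 370, 8) [ 325.87 -412.69    8.  ]
(373, 305, 27) [ 499.77 -281.02   27.  ]
(391, 330, 0) [ 529.79 -358.58    0.  ]
(380, 190, 250) [584.34 -37.6  250.  ]
```

View pics/a1.png

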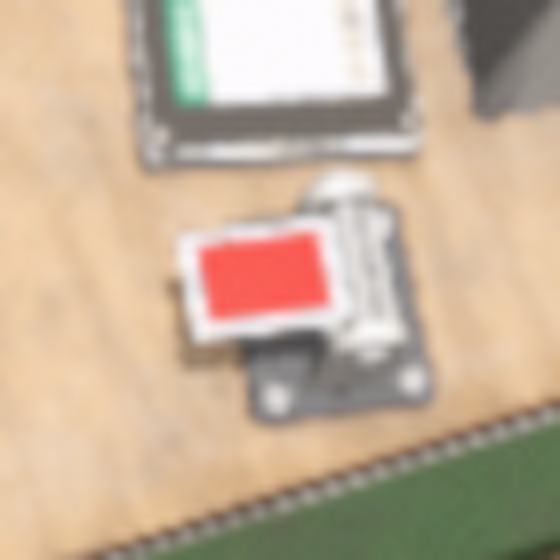

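View pics/b1.png

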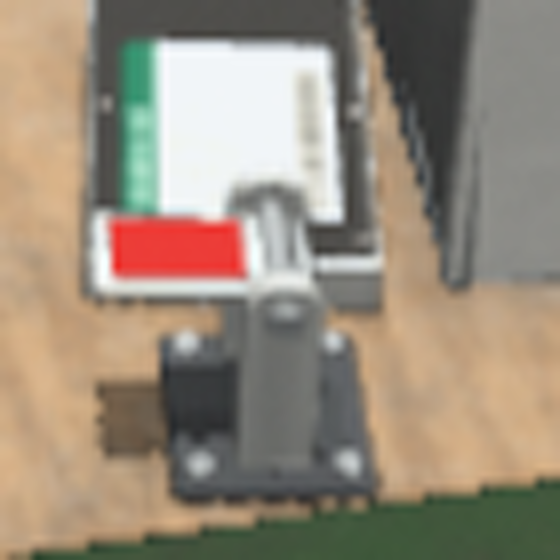

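The crops show the red leaf nearly level, pointing towards the robot. In the scene crop its free edge runs (178,238)-(195,342), and the base corners are clear in both crops. I'll fit stand pose and flag angle to these points.

```bash
cat > fit.py <<'E'
from h import *
from scipy.optimize import least_squares
a=cam("scene");b=cam("side")
def W(p,P):
    x,y,w=p[:3];P=np.array(P,float);c,s=np.cos(w),np.sin(w)
    return np.c_[x+c*P[:,0]-s*P[:,1],y+s*P[:,0]+c*P[:,1],P[:,2]]
def pts(p):
    t=p[3]; c,s=np.cos(t),np.sin(t); h=4  # leaf top corners
    L=lambda yy:[-58*c+h*s,yy,75+58*s+h*c]
    A=[[-33,-35,8],[33,-35,8],[33,35,8],L(17),L(-17)]
    B=[[-33,35,8],[33,35,8],[33,-35,8],[-33,-35,8],[0,-27,75],L(17),L(-17)]
    return np.r_[proj(a,W(p,A)),proj(b,W(p,B))]
mA=np.array([(253,418),(434,404),(397,203),(178,236),(193,340)])/8+[340,310]-.45
mB=np.array([(165,338),(350,336),(378,495),(172,498),(287,312),(93,213),(95,290)])/8+[345,260]-.45
m=np.r_[mA,mB]
s=least_squares(lambda p:(pts(p)-m).ravel(),[480,-400,0,.1],loss="soft_l1")
print(s.x);print((pts(s.x)-m))
E
python3 fit.py
```

```text
[ 482.21 -401.05   -0.19   -0.04]
[[ 0.85  1.22]
 [ 1.58  0.37]
 [ 1.36  0.06]
 [ 0.75 -0.02]
 [ 0.91  0.  ]
 [-1.2  -1.15]
 [ 0.23 -0.76]
 [-0.45 -0.78]
 [-0.58 -1.34]
 [-0.94  0.63]
 [-0.71  0.18]
 [-0.45 -0.03]]
```

```bash
cat >> h.py <<'E'
from scipy.spatial.transform import Rotation as R
def tool(d):  # world shift -> tool axes
    return R.from_rotvec(r.read_state()["tcp_rot"]).as_matrix().T@np.array(d,float)
E
python3 - <<'E'
from h import *
a=cam("scene");b=cam("side")
M=R.from_rotvec(r.read_state()["tcp_rot"]).as_matrix();print(M)
print("case corner",atz(a,399.4,324.4,0),atz(b,401.9,295.6,0), "carton corner",atz(a,305,266,0),atz(a,268,267,0),atz(a,250,152,300))
p=r.read_state()["eef_pos"]
for w in([240,522,520],[400,350,520],[510,0,520],[480,-250,520],[405,-390,520],[405,-390,200]):print(w,tool(w-p).round())
# panel top via both images
def tri(u1,u2):
    A=[];B=[]
    for c,u in((a,u1),(b,u2)):
        o,k=ray(c,*u);k=k/np.linalg.norm(k);Q=np.eye(3)-np.outer(k,k);A.append(Q);B.append(Q@o)
    return np.linalg.lstsq(np.vstack(A),np.hstack(B),rcond=None)[0]
print("panel top left",tri((275,85),(300,84)),"monitor top",tri((349,15),(370,38)),tri((388,152),(398,165)),"case top",tri((371,168),(379,168)),tri((406,318),(405,237)))
E
```

```text
[[-0.91  0.42 -0.  ]
 [ 0.42  0.91 -0.  ]
 [-0.   -0.   -1.  ]]
case corner [ 559.48 -350.63    0.  ] [ 565.91 -352.91   -0.  ] carton corner [345.22 -95.09   0.  ] [233.17 -64.93   0.  ] [262.78 156.47 300.  ]
[240, 522, 520] [   1.   -0. -267.]
[400, 350, 520] [-217.  -90. -267.]
[510, 0, 520] [-463. -362. -267.]
[480, -250, 520] [-541. -601. -267.]
[405, -390, 520] [-531. -760. -267.]
[405, -390, 200] [-531. -760.   53.]
panel top left [373.79 267.14 419.41] monitor top [618.6  341.05 539.15] [708.75 161.96 130.5 ] case top [619.19  97.81 160.38] [ 531.15 -388.01  228.39]
```

The case's near corner is at about (562,-352), roughly 165 mm high, so the pressing pose should clear it. I'll rise, pass over the cover, turn the tool -0.247 to line up with the stand, and shut the fingers.

```bash
python3 jog.py '[[0,0,-60,0],[0,0,-120,0],[0,0,-180,0],[0,0,-240,0],[0,0,-267,0],[-50,-20,-267,0],[-100,-40,-267,0],[-155,-62,-267,0],[-217,-90,-267,0],[-217,-90,-267,0]]' 0.0
python3 - <<'E'
from h import *
p=r.read_state()["eef_pos"]
for w in([400,350,520],[510,0,520],[480,-250,520],[385,-385,520]):print(w,tool(w-p).round())
E
```

```text
clock: 1.7
eef_pos: [402.5, 346.8, 520.1]
tcp_rot: [0.682, 3.066, -0.001]
force: [-1.1, 0.8, 0.7]
grip_width: -0.003
finger_force: 0.0
[400, 350, 520] [4. 2. 0.]
[510, 0, 520] [-244. -269.    0.]
[480, -250, 520] [-323. -508.    0.]
[385, -385, 520] [-294. -670.    1.]
```

```bash
python3 jog.py '[[-40,-45,0,0],[-80,-90,0,0],[-120,-135,0,0],[-162,-180,0,0],[-203,-225,0,0],[-244,-269,0,0],[-263,-328,0,0],[-283,-388,0,0],[-303,-448,0,0],[-323,-508,0,0]]'
python3 jog.py '[[13,-55,0,-0.08],[25,-110,0,-0.16],[29,-162,0,-0.247],[29,-162,60,-0.247],[29,-162,120,-0.247],[29,-162,180,-0.247],[29,-162,240,-0.247],[29,-162,300,-0.247],[29,-162,300,-0.247]]'
python3 - <<'E'
from h import *
import fit
c=cam("wrist");cv2.imwrite("pics/w2.png",c[0]["color"][:,:,::-1])
print(r.read_state()["eef_pos"],R.from_rotvec(r.read_state()["tcp_rot"]).as_matrix())
print(proj(c,fit.W(fit.s.x,[[-58,17,79],[-58,-17,79],[0,0,75],[-33,-35,8]])))
E
```

```text
clock: 2.95
eef_pos: [481.0, -245.5, 520.6]
tcp_rot: [0.671, 3.068, 0.0]
force: [2.1, -1.1, 0.7]
grip_width: 0.002
finger_force: 0.0
clock: 4.08
eef_pos: [384.9, -375.2, 215.2]
tcp_rot: [-0.287, -3.12, -0.015]
force: [0.5, 0.6, 1.0]
grip_width: 0.0
finger_force: 0.0
[ 482.21 -401.05   -0.19   -0.04]
[[ 0.85  1.22]
 [ 1.58  0.37]
 [ 1.36  0.06]
 [ 0.75 -0.02]
 [ 0.91  0.  ]
 [-1.2  -1.15]
 [ 0.23 -0.76]
 [-0.45 -0.78]
 [-0.58 -1.34]
 [-0.94  0.63]
 [-0.71  0.18]
 [-0.45 -0.03]]
[ 388.6  -380.92  223.39] [[-0.98  0.18  0.  ]
 [ 0.18  0.98 -0.  ]
 [-0.   -0.   -1.  ]]
[[341.57 236.89]
 [304.43 236.7 ]
 [322.85 289.75]
 [293.11 232.23]]
```

View pics/w2.png

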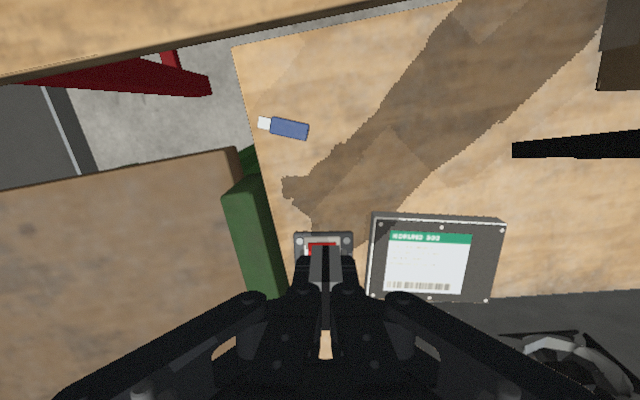

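The wrist view shows the base's robot-side corners at (295,232) and (353,232). The fit predicts (293,232), so it holds. The fingers point at the flag. I'll go down in front of its free edge.

```bash
python3 jog.py '[[-11,-2,50,0],[-11,-2,100,0],[-11,-2,138,0],[-11,-2,138,0],[-11,-2,138,0]]'
cat > st.py <<'E'
from h import *
s=r.read_state();d=s["eef_pos"]-[482.2,-401,75];c,w=np.cos(-.19),np.sin(-.19);F=s["force"]
print("stand x %.1f y %.1f tipz %.1f"%(c*d[0]+w*d[1],-w*d[0]+c*d[1],s["eef_pos"][2]-r.finger_overhang),"F",c*F[0]+w*F[1],-w*F[0]+c*F[1],F[2],"t",s["clock"])
E
python3 st.py; python3 jog.py '[[-5,0,0,0],[-10,0,0,0],[-10,0,0,0]]'; python3 st.py
```

```text
clock: 4.85
eef_pos: [399.3, -385.9, 85.6]
tcp_rot: [0.289, 3.124, -0.006]
force: [0.8, 0.1, 0.9]
grip_width: -0.001
finger_force: 0.0
stand x -84.3 y -0.8 tipz 63.6 F 0.7749023940311902 0.2945894600494722 0.8922246910187301 t 4.85
clock: 5.22
eef_pos: [408.1, -386.0, 83.1]
tcp_rot: [0.289, 3.127, -0.002]
force: [-0.0, 0.6, -0.5]
grip_width: -0.001
finger_force: 0.0
stand x -75.6 y 0.7 tipz 61.1 F -0.12575265230426866 0.5858742419957969 -0.5082802807822797 t 5.225
```

```bash
python3 jog.py '[[-3,0,0,0],[-3,0,0,0]]'; python3 st.py; python3 jog.py '[[-3,0,0,0],[-3,0,0,0]]'; python3 st.py; python3 jog.py '[[-2,0,0,0],[-2,0,0,0]]'; python3 st.py
```

```text
clock: 5.48
eef_pos: [410.3, -386.0, 82.2]
tcp_rot: [0.29, 3.128, 0.0]
force: [-0.0, 0.1, 0.3]
grip_width: -0.001
finger_force: 0.0
stand x -73.4 y 1.2 tipz 60.2 F -0.03401960378163187 0.09828078196590105 0.3115882767228572 t 5.475
clock: 5.72
eef_pos: [413.3, -386.6, 82.2]
tcp_rot: [0.29, 3.128, 0.0]
force: [-0.0, -0.2, -0.4]
grip_width: 0.0
finger_force: 0.0
stand x -70.4 y 1.2 tipz 60.2 F 0.0175431365867071 -0.16889663018553938 -0.3944453697586133 t 5.725
clock: 5.98
eef_pos: [414.7, -386.7, 82.1]
tcp_rot: [-0.29, -3.127, -0.001]
force: [-0.7, 0.3, 0.9]
grip_width: -0.003
finger_force: 0.8
stand x -68.9 y 1.3 tipz 60.1 F -0.7618134874195284 0.10896650439968902 0.8773862522771332 t 5.975
```

```bash
python3 jog.py '[[-2,0,0,0],[-2,0,0,0]]'; python3 st.py
```

```text
clock: 6.22
eef_pos: [415.0, -386.7, 81.6]
tcp_rot: [-0.291, -3.123, -0.001]
force: [-7.2, -0.6, 0.4]
grip_width: -0.002
finger_force: 3.4
stand x -68.7 y 1.4 tipz 59.6 F -6.939242617477123 -1.98341075291686 0.3622734307199228 t 6.225
```

```bash
python3 jog.py '[[-1,0,0,0],[-1,0,-3,0],[-1,0,-6,0],[-1,0,-9,0],[-1.5,0,-12,0],[-1.5,0,-12,0]]'; python3 st.py
python3 - <<'E'
from h import *
b=cam("side");a=cam("scene")
A=cv2.resize(a[0]["color"][310:380,340:410],None,fx=5.7,fy=5.7);B=cv2.resize(b[0]["color"][235:305,335:405],None,fx=5.7,fy=5.7)
cv2.imwrite("pics/ab3.png",np.hstack([A,B])[:,:,::-1])
E
```

```text
clock: 6.98
eef_pos: [416.3, -386.9, 93.8]
tcp_rot: [-0.291, -3.123, -0.001]
force: [-7.5, 0.3, 1.8]
grip_width: 0.001
finger_force: 3.9
stand x -67.4 y 1.4 tipz 71.8 F -7.444889686560652 -1.0856562317956588 1.782899048338158 t 6.975
```

View pics/ab3.png

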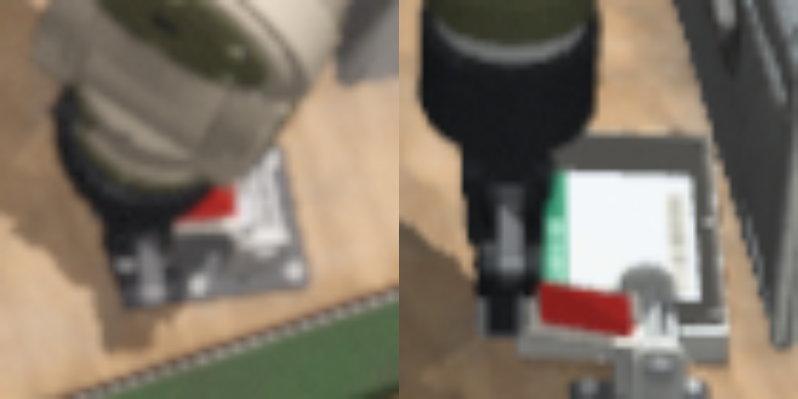

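The side half of the crop shows the red face tilted up at its free end, (540,285) against (635,300), so the friction lift is working. I'll go on along the arc.

```bash
python3 jog.py '[[-0.5,0,-4,0],[-1.5,0,-8,0],[-3,0,-12,0],[-5,0,-16,0],[-7.5,0,-20,0],[-7.5,0,-20,0]]'; python3 st.py; python3 jog.py '[[-3,0,-4,0],[-6,0,-8,0],[-10,0,-12,0],[-14,0,-15,0],[-14,0,-15,0]]'; python3 st.py
python3 - <<'E'
from h import *
b=cam("side");a=cam("scene")
A=cv2.resize(a[0]["color"][310:380,340:410],None,fx=5.7,fy=5.7);B=cv2.resize(b[0]["color"][235:305,335:405],None,fx=5.7,fy=5.7)
cv2.imwrite("pics/ab4.png",np.hstack([A,B])[:,:,::-1])
E
```

```text
clock: 7.82
eef_pos: [424.8, -388.5, 114.6]
tcp_rot: [-0.29, -3.126, -0.001]
force: [-4.9, 1.8, 4.5]
grip_width: -0.0
finger_force: 2.8
stand x -58.7 y 1.4 tipz 92.6 F -5.203889163561376 0.8509540638843055 4.516307895616301 t 7.825
clock: 8.45
eef_pos: [440.7, -392.0, 129.5]
tcp_rot: [0.289, 3.126, -0.001]
force: [0.1, -0.5, 0.5]
grip_width: 0.002
finger_force: 0.0
stand x -42.4 y 1.0 tipz 107.5 F 0.16527556029559226 -0.5138011796471259 0.4903982698354613 t 8.45
```

View pics/ab4.png

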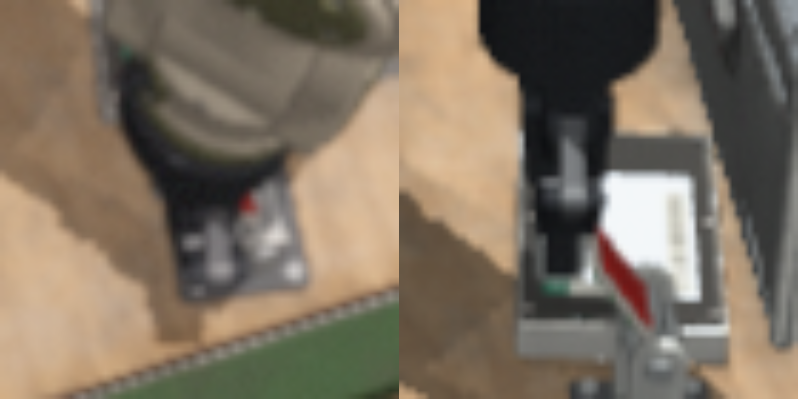

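The side crop shows the leaf at about 55 degrees with the fingertips behind it, from (600,235) to (645,320). I'll push over the top.

```bash
python3 jog.py '[[-7,0,-5,0],[-14,0,-9,0],[-21,0,-12,0],[-28,0,-12,0],[-36,0,-12,0],[-44,0,-11,0],[-51,0,-9,0],[-51,0,-9,0]]'; python3 st.py
python3 - <<'E'
from h import *
b=cam("side");a=cam("scene")
A=cv2.resize(a[0]["color"][310:380,350:420],None,fx=5.7,fy=5.7);B=cv2.resize(b[0]["color"][235:305,350:420],None,fx=5.7,fy=5.7)
cv2.imwrite("pics/ab5.png",np.hstack([A,B])[:,:,::-1])
E
```

```text
clock: 9.55
eef_pos: [490.4, -400.9, 137.8]
tcp_rot: [0.289, 3.128, 0.0]
force: [-0.2, -0.1, 0.0]
grip_width: -0.001
finger_force: 0.0
stand x 8.0 y 1.7 tipz 115.8 F -0.2082700193950343 -0.09498471481806184 0.022719656355139232 t 9.55
```

View pics/ab5.png

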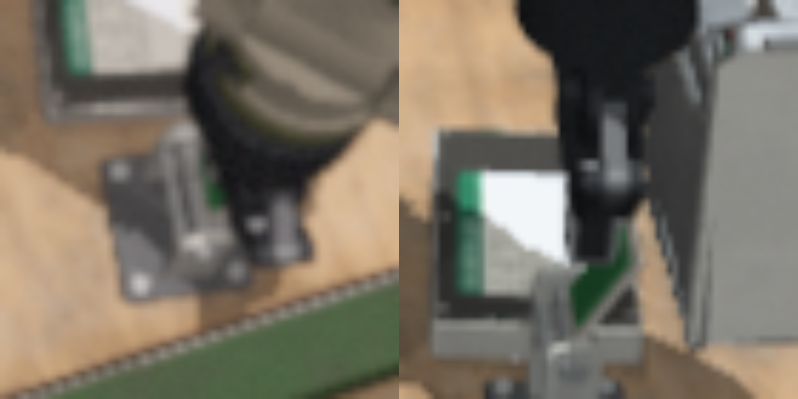

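The crop shows the green face, (575,320)-(630,225), about 35 degrees past upright with the fingertips on it. I'll press it down.

```bash
python3 jog.py '[[-6,-2,4,0],[-12,-4,9,0],[-18,-4,15,0],[-22,-4,21,0],[-26,-4,27,0],[-28,-4,32,0],[-29,-4,36,0],[-29,-4,36,0]]'; python3 st.py; python3 jog.py '[[0,0,2,0],[0,0,3,0],[0,0,3,0]]'; python3 st.py
```

```text
clock: 10.65
eef_pos: [517.6, -409.9, 101.9]
tcp_rot: [-0.29, -3.128, -0.001]
force: [-0.2, -0.5, -0.6]
grip_width: -0.0
finger_force: 0.0
stand x 36.4 y -2.1 tipz 79.9 F -0.0899579834129606 -0.5729346868147005 -0.5657312129367199 t 10.65
clock: 11.02
eef_pos: [517.8, -410.3, 100.9]
tcp_rot: [0.29, 3.127, -0.001]
force: [-1.8, 1.5, 6.9]
grip_width: 0.001
finger_force: 3.5
stand x 36.7 y -2.4 tipz 78.9 F -2.0154319792509443 1.152299139078627 6.8906356465690175 t 11.025
```

```bash
python3 jog.py '[[0,0,1,0],[0,0,3,0],[0,0,3,0]]'; python3 st.py;  python3 jog.py '[[0,0,-20,0],[0,0,-60,0],[5,0,-110,0],[40,0,-150,0],[90,0,-190,0],[150,0,-200,0],[210,0,-200,0],[210,0,-200,0]]'
python3 - <<'E'
from h import *
b=cam("side");a=cam("scene")
A=cv2.resize(a[0]["color"][310:380,345:415],None,fx=5.7,fy=5.7);B=cv2.resize(b[0]["color"][250:320,350:420],None,fx=5.7,fy=5.7)
cv2.imwrite("pics/ab6.png",np.hstack([A,B])[:,:,::-1])
E
python3 st.py
```

```text
clock: 11.4
eef_pos: [517.8, -410.3, 100.6]
tcp_rot: [0.29, 3.126, -0.003]
force: [-5.4, 5.3, 20.6]
grip_width: 0.001
finger_force: 10.0
stand x 36.7 y -2.4 tipz 78.6 F -6.33701316164385 4.143634784923635 20.57477862704354 t 11.4
clock: 12.4
eef_pos: [307.9, -370.1, 297.0]
tcp_rot: [-0.296, -3.127, 0.0]
force: [0.6, -0.6, 0.7]
grip_width: -0.0
finger_force: 0.0
stand x -173.7 y -3.8 tipz 275.0 F 0.9918729662269833 -0.21689671976502745 0.27184744815622697 t 12.5
```

View pics/ab6.png

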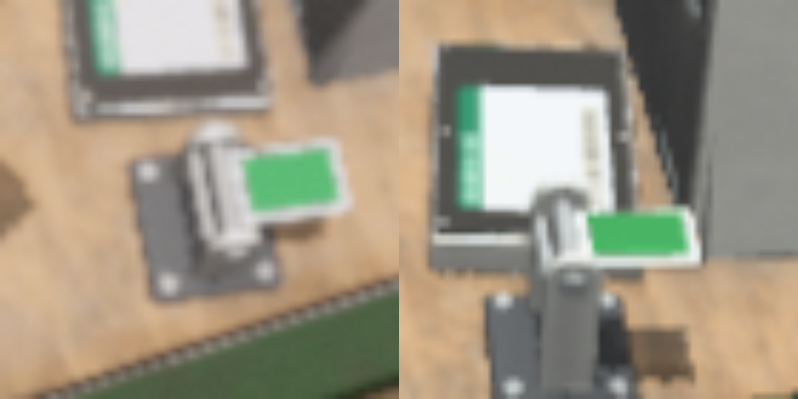

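The leaf lies level on the far side with its green face up, at (290,180) in the scene half and (640,235) in the side half. It is pressed hard on its stop, the disk hasn't moved, and the arm is clear.

```bash
python3 -c "
from workcell import r
print(r.hand_in())"
```

```text
the job is handed in; nothing more can be done
None
```

The hard disk's flag was pushed over its pivot and pressed down onto its stop, level with its green face up, and the job was handed in at about 12.5 s with the arm clear; the disk is in place, but I took no final picture of the card's flag, reel or memory stick, which the arm did not go near at bench height.

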